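Hang the pile of washed beakers on the draining board

TASK

Four washed beakers are piled upside down on the bench. Take the pile apart from the top, one beaker at a time, leaving the rest of the pile standing where it is, and hang each one mouth down on its own peg of the draining board, the smallest beaker on the shortest peg, and so on by size up to the largest on the longest. Lower each one until the peg's tip reaches its closed end before you let go (do not drop them or knock any over), and leave the round flask in its cork ring alone.

Things in the scene. Friction and masses are not known exactly. Their poses are not given: they have to be found in the camera images.
- beaker_smallest: smallest of four plain clear-glass beakers, upside down, top of the pile, on the small beaker. Straight cylinder 32 mm across (rim 35), 40 mm tall; inside 28.0 mm wide, 37 mm deep (closed end 3 mm thick). Origin: centre of the mouth (rim plane), its lower end in the pile; z along its axis from mouth to closed end, up at the start; the closed end's outer face is at z = 40 mm. Round: yaw is free.
- beaker_small: small of four plain clear-glass beakers, upside down, second from the top, on the large beaker. Straight cylinder 42 mm across (rim 45), 54 mm tall; inside 37.6 mm wide, 51 mm deep (closed end 3 mm thick). Origin: centre of the mouth (rim plane), its lower end in the pile; z along its axis from mouth to closed end, up at the start; the closed end's outer face is at z = 54 mm. Round: yaw is free.
- beaker_large: large of four plain clear-glass beakers, upside down, third from the top, on the largest beaker. Straight cylinder 52 mm across (rim 55), 70 mm tall; inside 47.0 mm wide, 67 mm deep (closed end 3 mm thick). Origin: centre of the mouth (rim plane), its lower end in the pile; z along its axis from mouth to closed end, up at the start; the closed end's outer face is at z = 70 mm. Round: yaw is free.
- beaker_largest: largest of four plain clear-glass beakers, upside down, bottom of the pile, on the bench. Straight cylinder 62 mm across (rim 65), 88 mm tall; inside 57.0 mm wide, 85 mm deep (closed end 3 mm thick). Origin: centre of the mouth (rim plane), its lower end in the pile; z along its axis from mouth to closed end, up at the start; the closed end's outer face is at z = 88 mm. Round: yaw is free.
- peg_longest_tip (a point): tip of the longest of the draining board's four white pegs (all fixed, one row, any order), the peg for the largest beaker: round rod 16 mm thick, round end, standing 100 mm square out of the sloping face. Point: the very end. Axes are the board's (z straight up): from foot to tip the peg runs along (-0.574, 0, 0.819), i.e. leans 35 degrees from upright to the board's front, -x.
- peg_long_tip (a point): tip of the long of the draining board's four white pegs (all fixed, one row, any order), the peg for the large beaker: round rod 14 mm thick, round end, standing 82 mm square out of the sloping face. Point: the very end. Axes are the board's (z straight up): from foot to tip the peg runs along (-0.574, 0, 0.819), i.e. leans 35 degrees from upright to the board's front, -x.
- peg_short_tip (a point): tip of the short of the draining board's four white pegs (all fixed, one row, any order), the peg for the small beaker: round rod 12 mm thick, round end, standing 66 mm square out of the sloping face. Point: the very end. Axes are the board's (z straight up): from foot to tip the peg runs along (-0.574, 0, 0.819), i.e. leans 35 degrees from upright to the board's front, -x.
- peg_shortest_tip (a point): tip of the shortest of the draining board's four white pegs (all fixed, one row, any order), the peg for the smallest beaker: round rod 9 mm thick, round end, standing 52 mm square out of the sloping face. Point: the very end. Axes are the board's (z straight up): from foot to tip the peg runs along (-0.574, 0, 0.819), i.e. leans 35 degrees from upright to the board's front, -x.
- board: fixed grey plastic draining board, 460 mm wide (y), 210 mm up the slope, sloping 35 degrees; low edge with drip trough in front (-x, roughly to the robot), top edge 155 mm high, rims 11 mm. Origin: on the bench under its middle; there the face is 84 mm up, and the pegs' feet stand in a row along y at y = -165, -55, 55, 165 mm. Place and turn vary.
- flask: round-bottomed glass flask, bulb 80 mm, neck 28 mm (rim 36), 112 mm tall, sitting in a cork ring 86 mm across and 28 mm high, both together 140 mm high, 12 cm or more from the pile; leave it alone. A wash bottle 180 mm high stands as far off. Origin: 33 mm below the bulb's centre, about 28 mm above the bench; z up.
Things that resemble listed ones, but are neither listed nor needed, are in the scene too. Leave any orange look-alike of the beaker_small alone.

How it is judged:
On the way, in this order (a step that is already met when the one before it is completed fails the run):
1. the smallest beaker hangs on the shortest peg, let go, the rest of the pile still standing where it was (z of peg_shortest_tip in the frame of beaker_smallest between 0.031 and 0.04 m and x of peg_shortest_tip in the frame of beaker_smallest between -0.014 and 0.014 m and y of peg_shortest_tip in the frame of beaker_smallest between -0.014 and 0.014 m and contact force between the fingers and beaker_smallest below 0.1 N and linear speed of beaker_smallest below 0.05 m/s and distance of each of beaker_small, beaker_large, beaker_largest from where it was at the start of the episode below 0.025 m), for 0.2 s.
2. the small beaker hangs on the short peg, let go, the rest of the pile still standing where it was (z of peg_short_tip in the frame of beaker_small between 0.045 and 0.054 m and x of peg_short_tip in the frame of beaker_small between -0.0188 and 0.0188 m and y of peg_short_tip in the frame of beaker_small between -0.0188 and 0.0188 m and contact force between the fingers and beaker_small below 0.1 N and linear speed of beaker_small below 0.05 m/s and distance of each of beaker_large, beaker_largest from where it was at the start of the episode below 0.025 m), for 0.2 s.
3. the large beaker hangs on the long peg, let go, the rest of the pile still standing where it was (z of peg_long_tip in the frame of beaker_large between 0.061 and 0.07 m and x of peg_long_tip in the frame of beaker_large between -0.0235 and 0.0235 m and y of peg_long_tip in the frame of beaker_large between -0.0235 and 0.0235 m and contact force between the fingers and beaker_large below 0.1 N and linear speed of beaker_large below 0.05 m/s and distance of beaker_largest from where it was at the start of the episode below 0.025 m), for 0.2 s.
4. the largest beaker hangs on the longest peg, let go (z of peg_longest_tip in the frame of beaker_largest between 0.079 and 0.088 m and x of peg_longest_tip in the frame of beaker_largest between -0.0285 and 0.0285 m and y of peg_longest_tip in the frame of beaker_largest between -0.0285 and 0.0285 m and contact force between the fingers and beaker_largest below 0.1 N and linear speed of beaker_largest below 0.05 m/s), for 0.2 s.
At the end, for the whole second after the job is handed in: Every beaker hangs on its own peg by size (smallest on shortest, small on short, large on long, largest on longest), the peg's tip inside it and within 6 mm of the closed end, let go and at rest; the round flask is within 20 mm of where it was (all of step 4 and z of peg_shortest_tip in the frame of beaker_smallest between 0.031 and 0.04 m and x of peg_shortest_tip in the frame of beaker_smallest between -0.014 and 0.014 m and y of peg_shortest_tip in the frame of beaker_smallest between -0.014 and 0.014 m and contact force between the fingers and beaker_smallest below 0.1 N and linear speed of each of beaker_smallest, beaker_small, beaker_large below 0.05 m/s and z of peg_short_tip in the frame of beaker_small between 0.045 and 0.054 m and x of peg_short_tip in the frame of beaker_small between -0.0188 and 0.0188 m and y of peg_short_tip in the frame of beaker_small between -0.0188 and 0.0188 m and contact force between the fingers and beaker_small below 0.1 N and z of peg_long_tip in the frame of beaker_large between 0.061 and 0.07 m and x of peg_long_tip in the frame of beaker_large between -0.0235 and 0.0235 m and y of peg_long_tip in the frame of beaker_large between -0.0235 and 0.0235 m and contact force between the fingers and beaker_large below 0.1 N and angular speed of each of beaker_smallest, beaker_small, beaker_large, beaker_largest below 0.3 rad/s and distance of flask from where it was at the start of the episode below 0.02 m); the robot touches nothing.
It fails at once if the round flask in its cork ring was pushed more than 20 mm or tipped over (distance of flask from where it was at the start of the episode above 0.02 m or angle between flask's own z axis and vertical above 0.5 rad).
It fails at once if a beaker was knocked over (more than 70 degrees from upside down) (angle between any of beaker_smallest, beaker_small, beaker_large, beaker_largest's own z axis and vertical above 1.22 rad).
It fails at once if a beaker was dropped (let go and falling faster than 0.6 m/s, a drop of about 2 cm) ((linear speed of beaker_smallest above 0.6 m/s and contact force between the fingers and beaker_smallest below 0.01 N) or (linear speed of beaker_small above 0.6 m/s and contact force between the fingers and beaker_small below 0.01 N) or (linear speed of beaker_large above 0.6 m/s and contact force between the fingers and beaker_large below 0.01 N) or (linear speed of beaker_largest above 0.6 m/s and contact force between the fingers and beaker_largest below 0.01 N)).
It also fails if it takes over 109 s, if anything falls off the work surface, if the arm or the gripper's body presses on something with over 40 N, if the wrist force passes 120 N, or if a joint passes its speed limit or range.

ROBOT

A 6-joint arm with a two-finger parallel gripper is mounted at the origin on the work surface. World frame = base frame: x ahead of the robot, y to its left, z up, the work surface at z = 0. Lengths are in m, angles in rad, forces in N, time in s.
With the tool pointing down it reaches from about 0.325 to 0.75 m from the base axis. Payload 7.6 kg.
Tool frame: the origin (TCP) lies midway between the tips of the shut fingers; the grasp point (between the pads) lies 19 mm behind it; z points along the fingers, y is the line along which they close (so a half turn about z gives the same grasp; the last joint's range is limited). The gripper opens to 85 mm and grips with 20 to 120 N. Pads are 22 mm wide; open, the fingers measure 114 mm over their backs; the gripper's body (76 mm by 85 mm) begins 54 mm behind the grasp point. The pads swing forward as they close: fully open they stand 13 mm farther back than shut.
Start: joints at [-1.408, 0.052, 1.401, -0, 1.689, -0.07], TCP at [0.121, -0.511, 0.194] pointing down, gripper open.
Joint ranges: [-2.9, 2.9], [-0.91, 2.17], [0.12, 2.37], [-1.06, 4.2], [0.26, 2.73], [-2.93, 2.93]. Speed limits (rad/s): [2.57, 2.57, 3.01, 3.14, 3.14, 3.14].

INTERFACE

Orientations are given as a unit quaternion [x, y, z, w].
In Python, from rig import manip gives the robot as it stands. The module is installed in compiled form; this text tells all that it offers.
- The arm moves only by the shell command python3 -m pendant 'ROWS' [OPENING] [FORCE]. ROWS is JSON, one flat list of numbers, 6 for each row, row after row: the shift along the tool's x, y, z in mm, then the turn, a rotation vector about the tool's x, y, z in degrees. A call has 1 to 10 rows; each row shifts and turns the commanded pose from where the row before left it, along the tool's axes as they then stand; what a row does not reach is not made up. A row lasts 1/8 s, in which the tool goes at most 62.5 mm and 10.7 degrees, less where a joint would pass 70% of its speed; a pose out of reach is approached as far as the arm can. A call is refused whole if a number of a shift passes 62.5 or a number of a turn 10.7, either way. A call with a gripper value outside its range is refused whole. OPENING is the finger opening in mm, from 0 to 85.4, set as the call begins (- or left out, the last holds). The fingers move at their own pace and stop on an object; FORCE is the grip in N (left out, the last holds). Time passes only in rows, so rows that do not move let the fingers close. It gives the time, the measured TCP pose, the force, the opening and the grip force at its end, in the units of the state.
- manip.read_state(): the state, without advancing time (a new reading comes with each control period).
- manip.read_camera(name): name is "side" or "top"; returns a dict with "frame" (420x560x3 uint8, red, green, blue), "camera_matrix" (3x3 intrinsics, pixels), "k1" (the pictures are not rectified: a ray, as slopes to the right and down, at radius r is drawn at 1 + k1 r^2 times it, then the intrinsics apply), "position" and "orientation" of the camera in the world. Camera axes: x right, y down, z forward; pixel columns grow to the right and rows downward; lengths in m; the calibration is good to about 2 mm. A picture is of the moment at which its call begins. There is no depth.
- manip.job_done(): hands the job in; it is judged then, once.
The state is a dict: "time": time; "joints": joint angles; "qd": joint speeds; "effort": joint torques, N m; "tcp_pos": TCP position; "eef_rot": TCP orientation; "force": force on the tool from outside, world axes, zero at the start; "wrist_torque": the same for the moment, N m; "grip_width": opening from 0.0 (shut) to 1.0 (fully open); "grasp_force": force on a finger pad.
Only numpy, scipy, OpenCV 4.12 (cv2) and the standard library are available. Lean on these libraries where they do the work, as an engineer would, in place of code of your own. Each camera call takes 0.05 s, during which the arm holds its last target. There are 200 camera calls.

## Working session

There is one attempt and no reset: what is moved stays moved. The work goes in short steps, Python scripts to look and compute and a shell command to move; the robot and the scene stay as the last step left them, time stands still between calls to the robot, and variables do not carry over. Pictures are saved under pics/ and viewed, at most 14 in all, crops included, and the job is handed in when it is done.

```bash
mkdir -p pics; cat > h.py <<'E'
import numpy as np, cv2, json
from rig import manip
from scipy.spatial.transform import Rotation as R
def cam(n,save=None):
    c=manip.read_camera(n); c['R']=R.from_quat(c['orientation']).as_matrix()
    if save: cv2.imwrite('pics/'+save,c['frame'][:,:,::-1])
    return c
def ray(c,u,v):
    K=np.array(c['camera_matrix']); d=np.array([(u-K[0,2])/K[0,0],(v-K[1,2])/K[1,1]]); s=d.copy()
    for _ in range(20): s=d/(1+c['k1']*(s@s))
    return np.array(c['position']),c['R']@np.array([s[0],s[1],1])
def plane(c,u,v,z):
    o,d=ray(c,u,v); return o+d*(z-o[2])/d[2]
def tri(c1,p1,c2,p2):
    o1,d1=ray(c1,*p1); o2,d2=ray(c2,*p2)
    s=np.linalg.lstsq(np.c_[d1,-d2],o2-o1,rcond=None)[0]
    a=o1+d1*s[0]; b=o2+d2*s[1]; return (a+b)/2,np.linalg.norm(a-b)
def proj(c,P):
    p=c['R'].T@(np.array(P)-c['position']); s=p[:2]/p[2]; s=s*(1+c['k1']*(s@s)); K=np.array(c['camera_matrix'])
    return K[0,0]*s[0]+K[0,2],K[1,1]*s[1]+K[1,2]
E
python3 - <<'E'
from h import *
np.set_printoptions(precision=4,suppress=True)
for n in('side','top'):
    c=cam(n,n+'0.png'); print(n,c['camera_matrix'],c['k1'],c['position'],c['R'])
print(manip.read_state())
E
```

```text
side [[545.92     0.     287.2354]
 [  0.     545.92   211.3278]
 [  0.       0.       1.    ]] 0.02465960985999917 [0.2915 1.2643 0.8817] [[-0.9813 -0.114   0.1549]
 [-0.1911  0.4856 -0.853 ]
 [ 0.0221 -0.8667 -0.4983]]
top [[493.0252   0.     286.8549]
 [  0.     493.0252 212.1125]
 [  0.       0.       1.    ]] 0.03765100978185538 [0.3734 0.0037 1.2022] [[-0.0292 -0.9933  0.1121]
 [-0.9995  0.0275 -0.0165]
 [ 0.0133 -0.1125 -0.9936]]
{'time': 0.1, 'joints': array([-1.4083,  0.0528,  1.4016, -0.    ,  1.6886, -0.0703]), 'qd': array([-0.0015, -0.0012, -0.0031,  0.0011,  0.0012, -0.0008]), 'effort': array([  0.001 , -38.2582, -36.0985,  -0.    ,   0.0048,  -0.    ]), 'tcp_pos': array([ 0.1211, -0.5105,  0.1934]), 'eef_rot': array([ 0.9932,  0.1161, -0.    , -0.0007]), 'force': array([-0.4564,  0.2517,  0.4701]), 'wrist_torque': array([0.0395, 0.0241, 0.0513]), 'grasp_force': 0.0, 'grip_width': 1.0008731166009819}
```

View pics/side0.png

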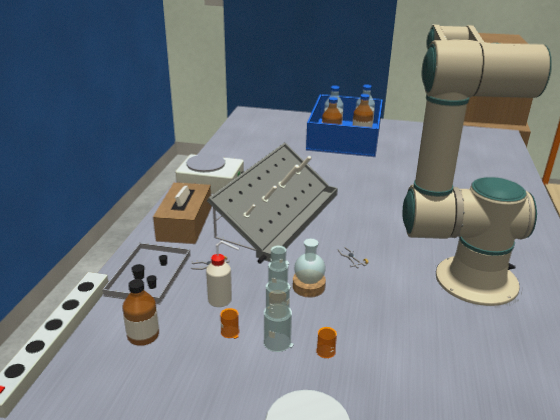

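View pics/top0.png

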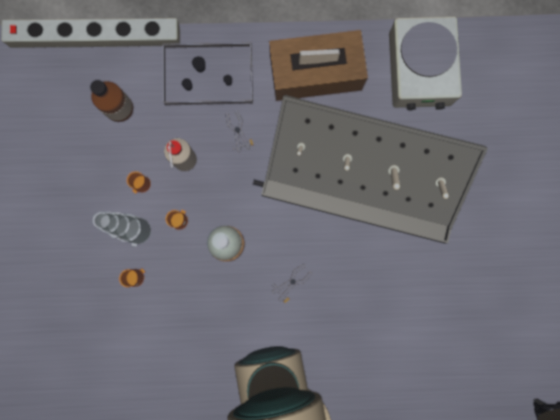

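Pile: side image at about (278,250–345), top image at about (105–135,215–240). The four pegs are in the top image at (300,148), (347,160), (394,172) and (440,183). Three orange look-alikes and the flask at (225,243) have to be avoided. Next I'll enlarge both views.

```bash
python3 - <<'E'
import cv2,numpy as np
t=cv2.imread('pics/top0.png'); s=cv2.imread('pics/side0.png')
a=cv2.resize(t[130:210,285:465],None,fx=4.4,fy=4.4,interpolation=3)
b=cv2.resize(s[140:260,205:345],None,fx=4,fy=4,interpolation=3)
cv2.imwrite('pics/a.png',a); 
p=cv2.resize(s[240:355,200:345],None,fx=4,fy=4,interpolation=3)
q=cv2.resize(t[190:260,80:150],None,fx=4,fy=4,interpolation=3)
cv2.imwrite('pics/b.png',b)
c=np.zeros((460,800,3),np.uint8); c[:,:400]=p[:,180:580]; c[:280,400:680]=q; cv2.imwrite('pics/c.png',c)
E
```

```text
(no output)
```

View pics/a.png

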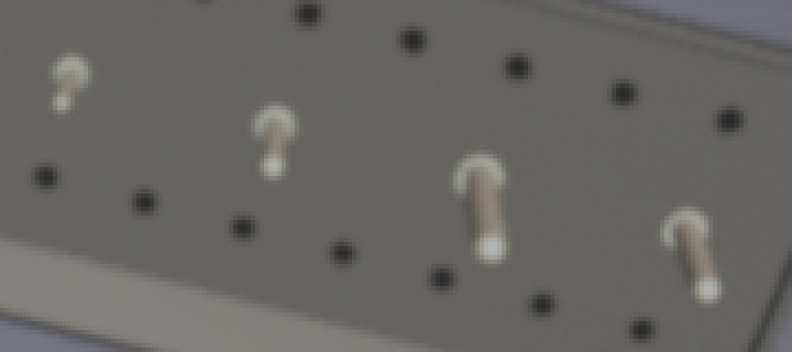

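View pics/b.png

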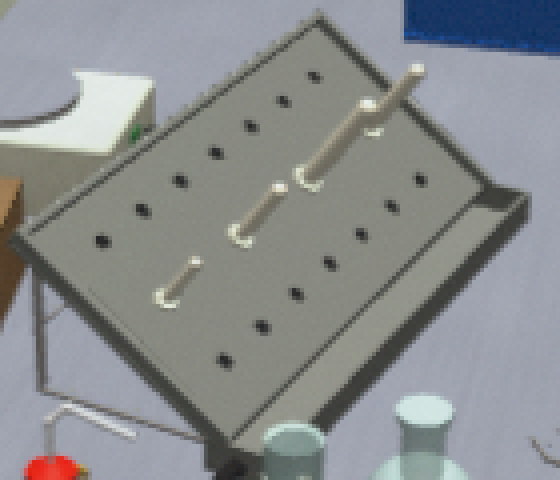

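View pics/c.png

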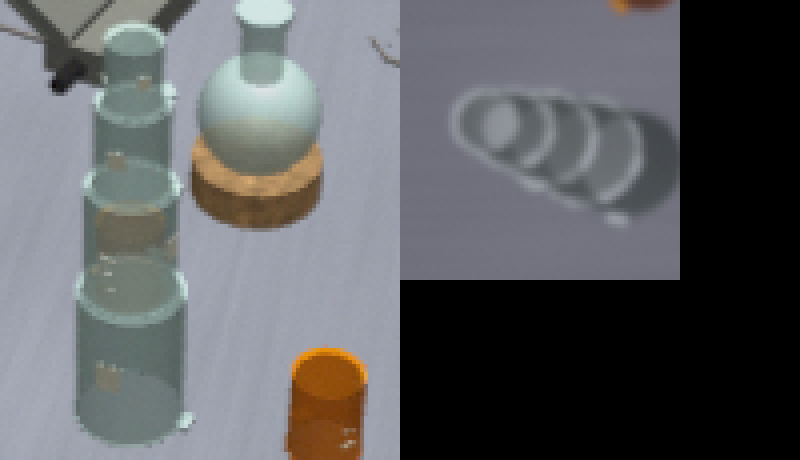

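The pegs, left to right in the top view, look like shortest (299,153), short (347,168), longest (397,187) and long (446,196). I'll check their lengths by triangulating. The pile's upper ends in the side view are at (279,249), (278,266), (278,287) and (278,313).

```bash
python3 - <<'E'
from h import *
np.set_printoptions(precision=4,suppress=True)
s=cam('side');t=cam('top')
T=[(61,103),(272,168),(491,249),(709,291)];S=[(196,261),(281,187),(368,104),(418,69)]
P=[]
for a,b in zip(T,S):
    p,e=tri(t,((a[0]+.5)/4.4+284.5,(a[1]+.5)/4.4+129.5),s,((b[0]+.5)/4+204.5,(b[1]+.5)/4+139.5)); P.append(p); print(p,e)
# board direction from tips: remove lengths
L=np.array([52,66,100,82])/1e3
# feet xy = tip - L*0.574*d ; find yaw by iteration
P=np.array(P); psi=0
for _ in range(20):
    d=np.array([-np.cos(psi),-np.sin(psi)]); F=P[:,:2]-L[:,None]*.574*d
    v=(F*np.array([1.5,.5,-.5,-1.5])[:,None]).sum(0); psi=np.arctan2(-v[0],v[1])
print('yaw',np.degrees(psi),'feet',F,P[:,2]-.819*L,np.diff(F,axis=0))
d3=np.r_[d*.574,.819]; c0=np.r_[F.mean(0),.084]
y=np.array([-np.sin(psi),np.cos(psi)])
for k,l in zip((.165,.055,-.055,-.165),L): 
    q=c0+np.r_[y*k,0]+d3*l; print('model tip',q,proj(t,q),proj(s,q))
# pile
hz=[.252,.212,.158,.088]
for h,(x,yy) in zip(hz,[(135,40),(133,104),(131,188),(131,292)]):
    print(h,plane(s,(x+180.5)/4+199.5,(yy+.5)/4+239.5,h))
print('top smallest',plane(t,(100.5)/4+79.5,125.5/4+189.5,.252),proj(t,plane(s,278,249,.252)))
# glass mask silhouette columns in side for axis
c=s; 
for n,z in(('wash cap',.18),('bb',0)): print(plane(t,175,148,z))
print('flask',plane(t,221,241,.14), 'orange',[plane(t,u,v,.054) for u,v in((139,182),(177,220),(132,279))])
E
```

```text
[ 0.6263 -0.0439  0.1258] 0.0003441113406866931
[ 0.5875 -0.1478  0.1372] 0.000764524006508655
[ 0.54   -0.2484  0.1642] 0.0007412540048421019
[ 0.5182 -0.358   0.1482] 0.00031595155790998495
yaw -15.941389489585655 feet [[ 0.655  -0.0521]
 [ 0.6239 -0.1582]
 [ 0.5952 -0.2641]
 [ 0.5634 -0.3709]] [0.0832 0.0831 0.0823 0.0811] [[-0.0311 -0.1061]
 [-0.0288 -0.1059]
 [-0.0318 -0.1068]]
model tip [ 0.626  -0.0445  0.1266] (np.float64(298.7655472518141), np.float64(153.13895902968827)) (np.float64(253.7153694174644), np.float64(204.52206775786837))
model tip [ 0.5881 -0.148   0.1381] (np.float64(346.62218101483074), np.float64(167.63392783293955)) (np.float64(274.5884903193415), np.float64(186.01910507674737))
model tip [ 0.5391 -0.2485  0.1659] (np.float64(396.4344422403565), np.float64(186.32040753144474)) (np.float64(297.0528627068522), np.float64(165.1743070172069))
model tip [ 0.5188 -0.3571  0.1512] (np.float64(445.7532961468156), np.float64(195.34177610555935)) (np.float64(308.87493553286436), np.float64(156.14121549423857))
0.252 [0.4748 0.346  0.252 ]
0.212 [0.4751 0.3466 0.212 ]
0.158 [0.4752 0.3481 0.158 ]
0.088 [0.4738 0.3501 0.088 ]
top smallest [0.4734 0.3376 0.252 ] (np.float64(101.27889250957722), np.float64(219.59780851363396))
[0.631  0.2183 0.18  ]
[0.6764 0.2561 0.    ]
flask [0.4347 0.1294 0.14  ] orange [array([0.5835, 0.3288, 0.054 ]), array([0.4915, 0.2409, 0.054 ]), array([0.3587, 0.3436, 0.054 ])]
```

Measured against the description:
- **Pegs:** the four tips fit the board model within 3 mm (spacing 110 mm, feet 81–83 mm high, yaw -16°). From left to right in the top view they are shortest, short, longest, long.
- **Pile:** the axis is at about (0.475, 0.346), and both views agree.

I'll move above the pile now.

```bash
python3 -m pendant '[0,0,-60,0,0,9.75, 0,0,-60,0,0,9.75, 0,0,-60,0,0,9.75, 30.6,-42.7,0,0,0,0, 30.6,-42.7,0,0,0,0, 30.6,-42.7,0,0,0,0, 30.6,-42.7,0,0,0,0, 30.6,-42.7,0,0,0,0, 30.6,-42.7,0,0,0,0, 30.6,-42.7,0,0,0,0]' 60 25 && python3 -m pendant '[30.6,-42.7,0,0,0,0, -5.7,-50,0,0,0,0, -5.7,-50,0,0,0,0, -5.7,-50,0,0,0,0, -5.7,-50,0,0,0,0, -5.7,-50,0,0,0,0, -5.7,-50,0,0,0,0, -17.6,-46,0,0,0,0, -17.6,-46,0,0,0,0, -17.6,-46,0,0,0,0]' && python3 -m pendant '[-17.6,-46,0,0,0,0, -17.6,-46,0,0,0,0, -17.6,-46,0,0,0,0, 0,0,20,0,0,0, 0,0,20,0,0,0, 0,0,0,0,0,0, 0,0,0,0,0,0]'
cat > goto.py <<'E'
# python3 goto.py x y z tilt_deg : remaining move in tool axes (mm, deg) to TCP target, tool yaw of the board
import sys; from h import *
x,y,z,t=map(float,sys.argv[1:5]); psi=np.radians(-15.94)
s=manip.read_state(); Rc=R.from_quat(s['eef_rot'])
X=np.array([np.cos(psi),np.sin(psi),0]); Z=np.array([0,0,-1.]); Y=np.cross(Z,X)
Rt=R.from_matrix(np.c_[X,Y,Z])*R.from_euler('y',t,degrees=True)
print('shift',np.round(Rc.inv().apply(np.array([x,y,z])-s['tcp_pos'])*1e3,1),'turn',np.round((Rc.inv()*Rt).as_rotvec(degrees=True),2),'t',round(s['time'],2),'tcp',np.round(s['tcp_pos'],4),'F',np.round(s['force'],1),'grip',round(s['grip_width']*85.4,1),round(s['grasp_force'],1),'j',np.round(s['joints'],2))
E
python3 goto.py .4745 .346 .222 0
python3 -c "
from h import *
cam('side','s1.png');cam('top','t1.png')
a=cv2.imread('pics/s1.png')[150:350,180:380];b=cv2.imread('pics/t1.png')[150:300,50:250]
cv2.imwrite('pics/d.png',np.hstack([cv2.resize(a,(400,400)),np.vstack([cv2.resize(b,(400,300)),np.zeros((100,400,3),np.uint8)])]))"
```

```text
time: 1.45
tcp_pos: [0.4102, -0.2808, 0.374]
eef_rot: [0.99, -0.138, -0.0, 0.0]
force: [-0.1, -0.6, -1.0]
grip_width: 0.705
grasp_force: 0.0
time: 2.7
tcp_pos: [0.4863, 0.1972, 0.3739]
eef_rot: [0.99, -0.138, -0.0, 0.0]
force: [-0.1, 0.0, 0.3]
grip_width: 0.704
grasp_force: 0.0
time: 3.58
tcp_pos: [0.4738, 0.3427, 0.335]
eef_rot: [0.99, -0.139, 0.0, -0.0]
force: [0.1, 0.0, -0.2]
grip_width: 0.699
grasp_force: 0.0
shift [ -0.3  -3.3 113. ] turn [-0.04 -0.04  0.01] t 3.58 tcp [0.4738 0.3427 0.335 ] F [ 0.1  0.  -0.2] grip 59.7 0.0 j [ 0.56  0.25  0.91 -0.    1.99  2.41]
```

View pics/d.png

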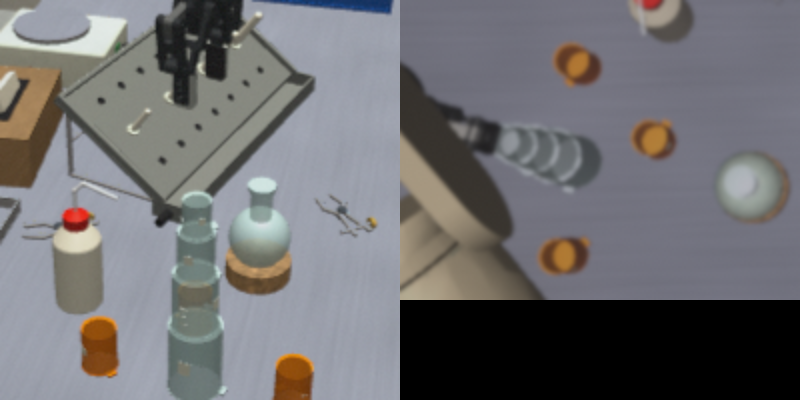

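The gripper's fingers (crop 200,60) are above the pile's top (197,198), and the pile is standing. Lowering to grasp the smallest beaker.

```bash
python3 -m pendant '[0,-3.3,25,0,0,0, 0,0,25,0,0,0, 0,0,22,0,0,0, 0,0,20,0,0,0, 0,0,14,0,0,0, 0,0,6,0,0,0, 0,0,0,0,0,0]' && python3 -m pendant '[0,0,0,0,0,0, 0,0,0,0,0,0, 0,0,0,0,0,0, 0,0,0,0,0,0, 0,0,0,0,0,0, 0,0,0,0,0,0, 0,0,0,0,0,0]' 10 40; python3 goto.py .4745 .346 .222 0
python3 -c "
from h import *
cam('side','s2.png');cam('top','t2.png')
a=cv2.imread('pics/s2.png')[190:350,200:360];b=cv2.imread('pics/t2.png')[170:270,70:170]
cv2.imwrite('pics/e.png',np.hstack([cv2.resize(a,(400,400)),cv2.resize(b,(400,400))]))"
```

```text
time: 4.55
tcp_pos: [0.4747, 0.346, 0.2224]
eef_rot: [0.99, -0.138, 0.0, -0.0]
force: [0.3, -0.0, 0.1]
grip_width: 0.703
grasp_force: 0.0
time: 5.42
tcp_pos: [0.4746, 0.346, 0.222]
eef_rot: [0.99, -0.138, -0.0, 0.0]
force: [0.1, -0.0, -0.4]
grip_width: 0.114
grasp_force: 0.0
shift [-0.1 -0.   0. ] turn [ 0.01 -0.    0.03] t 5.42 tcp [0.4746 0.346  0.222 ] F [ 0.1 -0.  -0.4] grip 9.8 0.0 j [ 0.57  0.23  1.16 -0.    1.76  2.42]
```

View pics/e.png

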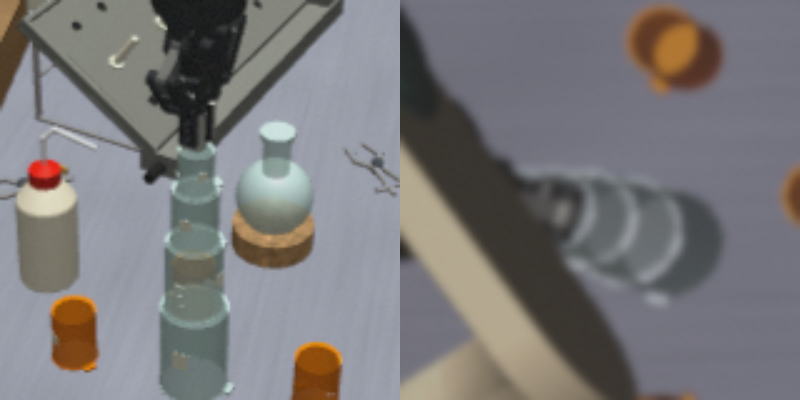

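```bash
python3 - <<'E'
from h import *
np.set_printoptions(precision=4,suppress=True)
s=cam('side');t=cam('top');x=manip.read_state()['tcp_pos']
print('tcp',proj(s,x),proj(t,x),'back19',proj(s,x+[0,0,.019]))
for z,r in((0,.0325),(.088,.031),(.158,.026),(.212,.021),(.252,.016)):
    a=np.linspace(0,6.283,60); c=np.array([.4745,.346])
    for n,cc in(('side',s),('top',t)):
        q=np.array([proj(cc,(c[0]+r*np.cos(k),c[1]+r*np.sin(k),z)) for k in a]); print(z,n,'u',q[:,0].min().round(1),q[:,0].max().round(1),'v',q[:,1].min().round(1),q[:,1].max().round(1))
a=cv2.imread('pics/s2.png')[225:275,253:303];b=cv2.imread('pics/t2.png')[205:245,85:125]
cv2.imwrite('pics/f.png',np.hstack([cv2.resize(a,(400,400),interpolation=0),cv2.resize(b,(400,400),interpolation=0)]))
E
```

```text
tcp (np.float64(278.2629796607459), np.float64(261.5460566525723)) (np.float64(105.71474207194666), np.float64(221.80827447224786)) back19 (np.float64(278.3907401952347), np.float64(254.01334443184996))
0 side u 262.7 291.1 v 331.5 351.5
0 top u 124.5 151.5 v 217.0 243.8
0.088 side u 263.4 291.5 v 302.4 320.8
0.088 top u 112.8 140.7 v 213.7 241.2
0.158 side u 265.8 290.0 v 278.7 293.7
0.158 top u 103.9 128.9 v 212.4 237.0
0.212 side u 268.2 288.2 v 259.7 271.4
0.212 top u 96.8 118.1 v 211.9 232.8
0.252 side u 270.7 286.3 v 245.3 254.0
0.252 top u 91.7 108.7 v 212.1 228.7
```

View pics/f.png

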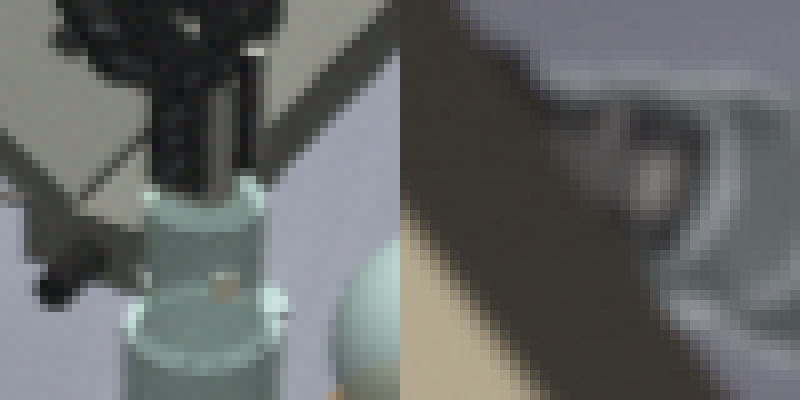

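```bash
python3 - <<'E'
from h import *
s=cam('side');t=cam('top')
print('base',plane(s,478,278,0), 'robot at', proj(s,(0,0,0)),proj(t,(0,0,0)))
x=np.array([.4738,.3427,.335])
a=cv2.imread('pics/s1.png');b=cv2.imread('pics/t1.png')
for im,c,(u0,v0) in((a,s,(240,150)),(b,t,(50,180))):
    pass
def crop(im,c,u0,v0,w,f):
    o=cv2.resize(im[v0:v0+w,u0:u0+w],None,fx=f,fy=f,interpolation=cv2.INTER_NEAREST)
    for k in(0,.019,.054+.019):
        u,v=proj(c,x+[0,0,k]); cv2.circle(o,(int((u-u0+.5)*f),int((v-v0+.5)*f)),3,(0,0,255),-1)
    return o
cv2.imwrite('pics/g.png',np.hstack([crop(a,s,240,150,80,5),crop(b,t,60,180,80,5)]))
print(proj(s,x),proj(t,x))
E
```

```text
base [-5.39505896e-03 -8.31726463e-03  1.11022302e-16] robot at (np.float64(476.2435869056916), np.float64(279.55428753286026)) (np.float64(286.27451021458876), np.float64(430.1193935957939))
(np.float64(279.77873008437734), np.float64(214.08834469755135)) (np.float64(84.7769289020255), np.float64(216.20675946734994))
```

View pics/g.png

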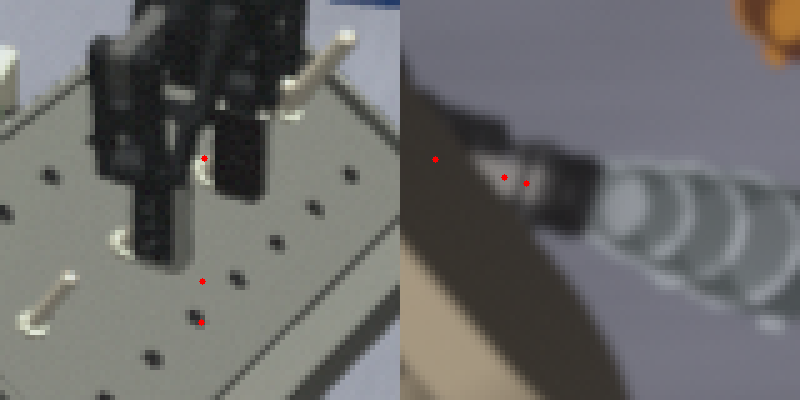

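```bash
python3 - <<'E'
from h import *
np.set_printoptions(precision=4,suppress=True)
s=cam('side');t=cam('top')
print('far tip',tri(t,(95,219),s,(288,189.4)))
for z in(.335,.345,.355,.365,.375):
  for w in(.036,-.036):
    p=np.array([.4738-.2747*w,.3427-.9615*w,z]); print(z,w,np.round(proj(s,p),1),np.round(proj(t,p),1))
print(manip.read_state())
E
```

```text
far tip (array([0.4642, 0.3102, 0.375 ]), np.float64(0.0003256737965002601))
0.335 0.036 [288.  206.3] [104.8 221.3]
0.335 -0.036 [271.2 222.2] [ 64.7 211.1]
0.345 0.036 [288.1 202.1] [102.8 220.7]
0.345 -0.036 [271.2 217.8] [ 62.1 210.5]
0.355 0.036 [288.2 197.7] [100.7 220.2]
0.355 -0.036 [271.2 213.3] [ 59.5 209.8]
0.365 0.036 [288.3 193.4] [ 98.5 219.6]
0.365 -0.036 [271.3 208.8] [ 56.9 209.1]
0.375 0.036 [288.4 189. ] [ 96.3 219. ]
0.375 -0.036 [271.3 204.2] [ 54.2 208.4]
{'time': 5.825, 'joints': array([ 0.5671,  0.2251,  1.156 , -0.0001,  1.7605,  2.4156]), 'qd': array([-0.0034, -0.0013, -0.0013, -0.0003, -0.0017, -0.0011]), 'effort': array([  0.0007, -45.249 , -36.1803,  -0.0002,   0.0005,   0.    ]), 'tcp_pos': array([0.4746, 0.346 , 0.222 ]), 'eef_rot': array([ 0.9904, -0.1384,  0.    ,  0.0001]), 'force': array([-0.5329,  0.2547,  0.757 ]), 'wrist_torque': array([-0.0285, -0.0284, -0.0693]), 'grasp_force': 0.0, 'grip_width': 0.11840095288877386}
```

The far fingertip triangulates 40 mm above the reported TCP height, and about 9 mm of that is finger swing. Sideways it is exact. So the real fingertips sit about 31 mm short of the reported TCP, and the fingers closed just above the beaker. I'll open, go 30 mm lower and watch the force.

```bash
python3 -m pendant '[0,0,0,0,0,0, 0,0,0,0,0,0, 0,0,0,0,0,0, 0,0,0,0,0,0, 0,0,8,0,0,0, 0,0,8,0,0,0, 0,0,7,0,0,0, 0,0,6,0,0,0, 0,0,0,0,0,0]' 60 40 && python3 -m pendant '[0,0,0,0,0,0, 0,0,0,0,0,0, 0,0,0,0,0,0, 0,0,0,0,0,0, 0,0,0,0,0,0, 0,0,0,0,0,0]' 10 40; python3 goto.py .4745 .346 .193 0
```

```text
time: 6.95
tcp_pos: [0.4744, 0.3458, 0.1923]
eef_rot: [0.99, -0.138, -0.0, 0.0]
force: [-0.7, 0.1, -0.0]
grip_width: 0.695
grasp_force: 0.0
time: 7.7
tcp_pos: [0.4747, 0.3461, 0.1935]
eef_rot: [0.99, -0.138, 0.0, -0.0]
force: [-0.0, 0.2, 4.8]
grip_width: 0.353
grasp_force: 39.8
shift [-0.2  0.1  0.5] turn [-0.03 -0.03  0.03] t 7.7 tcp [0.4747 0.3461 0.1935] F [-0.   0.2  4.8] grip 30.1 39.8 j [ 0.57  0.23  1.21 -0.    1.7   2.42]
```

Gripped at 30–32 mm with 39.8 N. Lifting straight up.

```bash
python3 -m pendant '[0,0,-3,0,0,0, 0,0,-8,0,0,0, 0,0,-20,0,0,0, 0,0,-25,0,0,0, 0,0,-25,0,0,0, 0,0,-20,0,0,0, 0,0,0,0,0,0, 0,0,0,0,0,0]'; python3 goto.py .4745 .346 .193 0
python3 -c "
from h import *
cam('side','s3.png');cam('top','t3.png')
a=cv2.imread('pics/s3.png')[170:350,190:370];b=cv2.imread('pics/t3.png')[160:280,50:170]
cv2.imwrite('pics/i.png',np.hstack([cv2.resize(a,(400,400)),cv2.resize(b,(400,400))]))"
```

```text
time: 8.7
tcp_pos: [0.4744, 0.3459, 0.2929]
eef_rot: [0.99, -0.138, -0.001, 0.001]
force: [0.3, 0.4, -0.2]
grip_width: 0.353
grasp_force: 39.5
shift [ 0.1 -0.3 99.9] turn [0.08 0.06 0.03] t 8.7 tcp [0.4744 0.3459 0.2929] F [ 0.3  0.4 -0.2] grip 30.1 39.5 j [ 0.57  0.24  1.   -0.    1.9   2.42]
```

View pics/i.png

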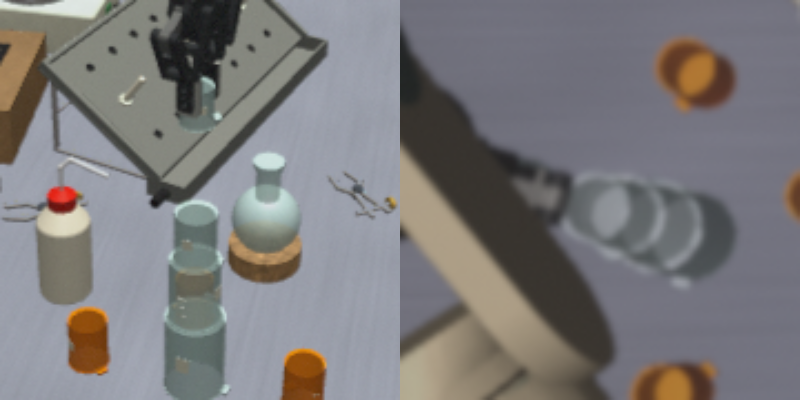

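The smallest beaker is held (side crop 200,105), and the other three still stand. Moving above the shortest peg and tilting.

```bash
python3 -m pendant '[15,20,-5,0,0,0, 25.6,41.6,0,0,0,0, 25.6,41.6,0,0,0,0, 25.6,41.6,0,0,0,0, 25.6,41.6,0,0,0,0, 25.6,41.6,0,0,0,0, 25.6,41.6,0,0,0,0, 25.6,41.6,0,0,0,0, 10,22,0,0,0,0, 0,0,0,0,0,0]' && python3 -m pendant '[0,0,0,0,8.75,0, 0,0,0,0,8.75,0, 0,0,0,0,8.75,0, 0,0,0,0,8.75,0, 0,0,0,0,0,0, 0,0,0,0,0,0]'; python3 goto.py .604 -.038 .159 35
```

```text
time: 10.05
tcp_pos: [0.5795, -0.032, 0.2978]
eef_rot: [0.99, -0.14, -0.001, 0.0]
force: [1.0, 1.0, -0.7]
grip_width: 0.353
grasp_force: 39.6
time: 10.8
tcp_pos: [0.5801, -0.0299, 0.3005]
eef_rot: [0.945, -0.132, 0.298, 0.041]
force: [0.3, 0.9, -0.1]
grip_width: 0.346
grasp_force: 39.6
shift [-60.5   1.3 130.4] turn [-0.07  0.01  0.03] t 10.8 tcp [ 0.5801 -0.0299  0.3005] F [ 0.3  0.9 -0.1] grip 29.6 39.6 j [-0.04 -0.3   1.62 -0.14  1.22  1.81]
```

```bash
python3 -m pendant '[-20,1.3,20,0,0,0, -20,0,25,0,0,0, -20.5,0,25,0,0,0, 0,0,0,0,0,0, 0,0,0,0,0,0]'; python3 goto.py .604 -.038 .159 35
python3 - <<'E'
from h import *
a=cam('side','s4.png');b=cam('top','t4.png')
x=manip.read_state()['tcp_pos'];d=np.array([-.552,.158,.819]); tip=np.array([.626,-.0445,.1262])
def crop(c,u0,v0,w,f):
    o=np.ascontiguousarray(cv2.resize(c['frame'][v0:v0+w,u0:u0+w,::-1],None,fx=f,fy=f))
    for k,col in((.019,(0,0,255)),(.059,(0,255,0))):
        u,v=proj(c,x+d*k); cv2.circle(o,(int((u-u0+.5)*f),int((v-v0+.5)*f)),3,col,-1)
    u,v=proj(c,tip); cv2.circle(o,(int((u-u0+.5)*f),int((v-v0+.5)*f)),3,(255,0,0),-1)
    return o
cv2.imwrite('pics/j.png',np.hstack([crop(a,215,140,80,5),crop(b,260,115,80,5)]))
E
```

```text
time: 11.42
tcp_pos: [0.5716, -0.0293, 0.2096]
eef_rot: [0.944, -0.132, 0.299, 0.042]
force: [0.0, 0.5, 0.1]
grip_width: 0.347
grasp_force: 39.6
shift [-1.7 -0.5 60.7] turn [-0.04 -0.13 -0.01] t 11.43 tcp [ 0.5716 -0.0293  0.2096] F [0.  0.5 0.1] grip 29.6 39.6 j [-0.04 -0.31  1.81 -0.16  1.04  1.85]
```

View pics/j.png

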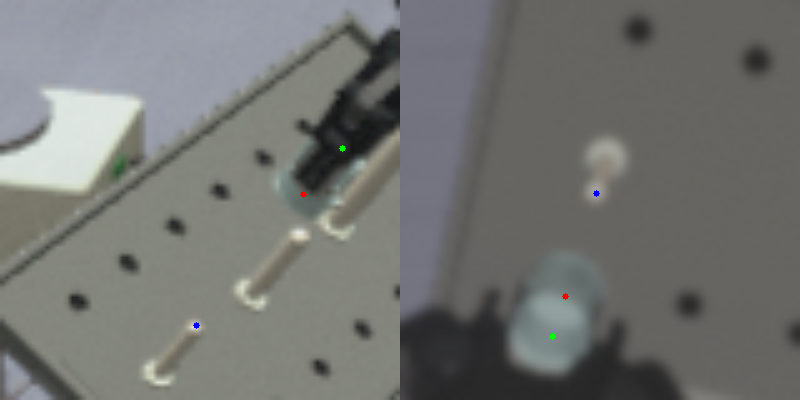

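The predicted mouth (red) and closed end (green) fall on the beaker in both views, so the 31 mm offset is fixed to the tool. The peg tip (blue) also fits. Now lowering along the peg.

```bash
python3 -m pendant '[-1.7,-0.5,20,0,0,0, 0,0,20,0,0,0, 0,0,20,0,0,0, 0,0,20,0,0,0, 0,0,15,0,0,0, 0,0,15,0,0,0, 0,0,15,0,0,0, 0,0,15,0,0,0, 0,0,8,0,0,0, 0,0,0,0,0,0]'; python3 goto.py .6569 -.0533 .0803 35
```

```text
time: 12.78
tcp_pos: [0.6508, -0.0516, 0.0848]
eef_rot: [0.945, -0.132, 0.298, 0.042]
force: [0.3, 0.3, -0.8]
grip_width: 0.347
grasp_force: 39.6
shift [ 2.6 -0.   7.3] turn [-0.01  0.02  0.02] t 12.78 tcp [ 0.6508 -0.0516  0.0848] F [ 0.3  0.3 -0.8] grip 29.6 39.6 j [-0.08  0.04  1.75 -0.17  0.75  1.85]
```

```bash
python3 -m pendant '[2.4,0,2,0,0,0, 0,0,2,0,0,0, 0,0,0,0,0,0]' && python3 -m pendant '[0,0,1,0,0,0, 0,0,1,0,0,0, 0,0,0,0,0,0]' && python3 -m pendant '[0,0,1,0,0,0, 0,0,0,0,0,0]'; python3 goto.py .6569 -.0533 .0803 35
```

```text
time: 13.15
tcp_pos: [0.6548, -0.0527, 0.0831]
eef_rot: [0.945, -0.132, 0.298, 0.042]
force: [-0.3, 0.7, -0.0]
grip_width: 0.353
grasp_force: 39.6
time: 13.52
tcp_pos: [0.6559, -0.053, 0.0814]
eef_rot: [0.945, -0.132, 0.298, 0.042]
force: [-0.1, -0.8, 1.5]
grip_width: 0.351
grasp_force: 39.7
time: 13.78
tcp_pos: [0.6562, -0.0531, 0.081]
eef_rot: [0.945, -0.132, 0.298, 0.042]
force: [-7.9, 0.7, 5.7]
grip_width: 0.349
grasp_force: 40.7
shift [0.2 0.  1. ] turn [-0.01  0.01  0.03] t 13.78 tcp [ 0.6562 -0.0531  0.081 ] F [-7.9  0.7  5.7] grip 29.8 40.7 j [-0.08  0.06  1.74 -0.16  0.74  1.85]
```

Contact came where expected (force (-8, 0.7, 6) N, depth within 1 mm). Letting go and backing off.

```bash
python3 -m pendant '[0,0,0,0,0,0, 0,0,0,0,0,0, 0,0,0,0,0,0, 0,0,0,0,0,0, 0,0,0,0,0,0]' 60 20 && python3 -m pendant '[0,0,-8,0,0,0, 0,0,-15,0,0,0, 0,0,-20,0,0,0, 0,0,-30,0,0,0, 0,0,-30,0,0,0, 0,0,-30,0,0,0, 0,0,-30,0,0,0, 0,0,0,0,0,0]'; python3 goto.py .4745 .346 .33 0
python3 - <<'E'
from h import *
a=cam('side','s5.png');b=cam('top','t5.png')
def crop(c,u0,v0,w,f): return cv2.resize(c['frame'][v0:v0+w,u0:u0+w,::-1],None,fx=f,fy=f)
cv2.imwrite('pics/k.png',np.hstack([crop(a,215,140,80,5),crop(b,260,115,80,5)]))
E
```

```text
time: 14.4
tcp_pos: [0.6564, -0.0532, 0.0804]
eef_rot: [0.945, -0.132, 0.298, 0.042]
force: [-0.1, -1.3, -0.4]
grip_width: 0.698
grasp_force: 0.0
time: 15.4
tcp_pos: [0.5669, -0.0272, 0.2176]
eef_rot: [0.944, -0.132, 0.301, 0.041]
force: [-0.0, 0.1, -0.5]
grip_width: 0.702
grasp_force: 0.0
shift [ -91.1 -333.8 -201.9] turn [-9.000e-02 -3.533e+01  3.000e-02] t 15.4 tcp [ 0.5669 -0.0272  0.2176] F [-0.   0.1 -0.5] grip 60.0 0.0 j [-0.04 -0.33  1.82 -0.16  1.06  1.85]
```

View pics/k.png

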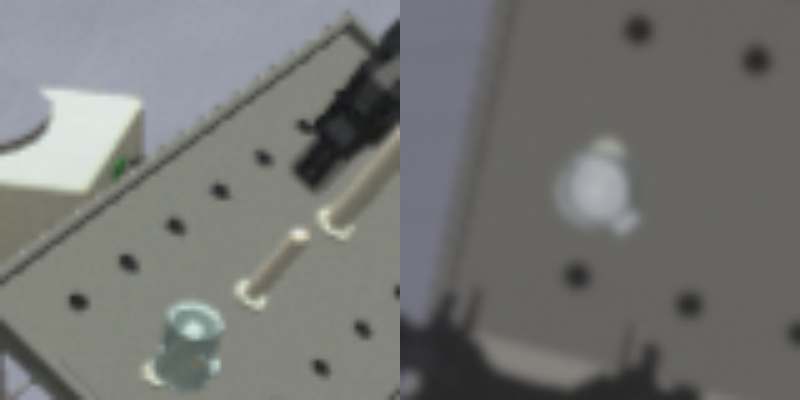

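The smallest beaker hangs on the shortest peg (side crop 192,340). Next is the small beaker: back over the pile and grasp.

```bash
python3 -m pendant '[0,0,-20,0,-8.8,0, 0,0,-20,0,-8.8,0, 0,0,-20,0,-8.8,0, 0,0,-20,0,-8.8,0, 0,0,-20,0,0,0, -15,-25,0,0,0,0, -24,-42,0,0,0,0, -24,-42,0,0,0,0, -24,-42,0,0,0,0]' 72 40 && python3 goto.py .4745 .346 .29 0
```

```text
time: 16.62
tcp_pos: [0.4959, 0.1508, 0.3055]
eef_rot: [0.99, -0.139, -0.003, 0.0]
force: [0.0, -0.1, 0.2]
grip_width: 0.843
grasp_force: 0.0
shift [ -74.2 -181.9   15.7] turn [ 0.08  0.34 -0.01] t 16.62 tcp [0.4959 0.1508 0.3055] F [ 0.  -0.1  0.2] grip 72.0 0.0 j [0.22 0.04 1.19 0.   1.91 2.07]
```

```bash
python3 -m pendant '[-18.5,-45,0,0,0,0, -18.5,-45,0,0,0,0, -18.5,-45,0,0,0,0, -15,-37,0,0,0,0, -2,-5,0,0,0.3,0, 0,0,0,0,0,0]' && python3 goto.py .475 .3463 .142 0
```

```text
time: 17.38
tcp_pos: [0.4751, 0.3394, 0.3063]
eef_rot: [0.99, -0.138, 0.0, 0.001]
force: [0.4, 0.2, -0.3]
grip_width: 0.844
grasp_force: 0.0
shift [ -2.1  -6.9 164.3] turn [ 0.11 -0.03  0.04] t 17.38 tcp [0.4751 0.3394 0.3063] F [ 0.4  0.2 -0.3] grip 72.1 0.0 j [ 0.56  0.23  0.98 -0.    1.93  2.41]
```

```bash
python3 -m pendant '[-2,-5.5,20,0,0,0, 0,0,30,0,0,0, 0,0,30,0,0,0, 0,0,0,0,0,0]' && python3 goto.py .475 .3463 .142 0
```

```text
time: 17.88
tcp_pos: [0.4742, 0.3435, 0.225]
eef_rot: [0.99, -0.139, -0.001, 0.002]
force: [-0.3, -0.7, 0.3]
grip_width: 0.84
grasp_force: 0.0
shift [ 0.1 -3.2 83. ] turn [ 0.25  0.1  -0.08] t 17.88 tcp [0.4742 0.3435 0.225 ] F [-0.3 -0.7  0.3] grip 71.7 0.0 j [ 0.56  0.22  1.15 -0.    1.77  2.41]
```

```bash
python3 -m pendant '[0,-2.8,15,0,0,0, 0,0,20,0,0,0, 0,0,20,0,0,0, 0,0,16,0,0,0, 0,0,8,0,0,0, 0,0,4,0,0,0, 0,0,0,0,0,0]' && python3 goto.py .475 .3463 .142 0 && python3 -m pendant '[0,0,0,0,0,0, 0,0,0,0,0,0, 0,0,0,0,0,0, 0,0,0,0,0,0, 0,0,0,0,0,0, 0,0,0,0,0,0]' 10 40; python3 goto.py .475 .3463 .142 0
```

```text
time: 18.75
tcp_pos: [0.4757, 0.3482, 0.1451]
eef_rot: [0.99, -0.138, 0.001, -0.0]
force: [-0.4, -0.3, 0.1]
grip_width: 0.845
grasp_force: 0.0
shift [-0.2  2.   3.1] turn [-0.02 -0.13  0.03] t 18.75 tcp [0.4757 0.3482 0.1451] F [-0.4 -0.3  0.1] grip 72.2 0.0 j [ 0.57  0.25  1.28 -0.    1.61  2.42]
time: 19.5
tcp_pos: [0.4759, 0.3482, 0.1455]
eef_rot: [0.99, -0.138, 0.001, -0.0]
force: [0.0, -0.9, 6.0]
grip_width: 0.486
grasp_force: 40.5
shift [-0.3  2.1  3.5] turn [-0.05 -0.16  0.03] t 19.5 tcp [0.4759 0.3482 0.1455] F [ 0.  -0.9  6. ] grip 41.5 40.5 j [ 0.57  0.25  1.28 -0.    1.61  2.42]
```

```bash
python3 -m pendant '[0,0,-3,0,0,0, 0,0,-8,0,0,0, 0,0,-20,0,0,0, 0,0,-30,0,0,0, 0,0,-35,0,0,0, 0,0,-35,0,0,0, 0,0,-10,0,0,0, 0,0,0,0,0,0]' && python3 -m pendant '[10,20,0,0,0,0, 22,48,0,0,0,0, 22,48,0,0,0,0, 22,48,0,0,0,0, 22,48,0,0,0,0, 22,48,0,0,0,0, 22,48,0,0,0,0, 22,48,0,0,0,0, 22,48,0,0,0,0, 15,33,0,0,0,0]' && python3 -m pendant '[0,0,0,0,0,0, 0,0,0,0,8.75,0, 0,0,0,0,8.75,0, 0,0,0,0,8.75,0, 0,0,0,0,8.75,0, 0,0,0,0,0,0, 0,0,0,0,0,0]' && python3 goto.py .527 -.1306 .228 35
```

```text
time: 20.5
tcp_pos: [0.4754, 0.3482, 0.2853]
eef_rot: [0.99, -0.138, 0.001, 0.0]
force: [0.4, 1.2, -0.3]
grip_width: 0.488
grasp_force: 40.4
time: 21.75
tcp_pos: [0.5477, -0.1304, 0.2843]
eef_rot: [0.99, -0.14, -0.001, 0.0]
force: [-0.2, 1.1, -0.7]
grip_width: 0.485
grasp_force: 40.5
time: 22.62
tcp_pos: [0.549, -0.1271, 0.2871]
eef_rot: [0.944, -0.132, 0.298, 0.042]
force: [0.1, -0.1, -0.1]
grip_width: 0.485
grasp_force: 40.5
shift [-50.5   9.4  36.7] turn [-0.02 -0.08  0.04] t 22.62 tcp [ 0.549  -0.1271  0.2871] F [ 0.1 -0.1 -0.1] grip 41.4 40.5 j [-0.3  -0.37  1.71  0.01  1.19  1.55]
```

```bash
python3 -m pendant '[-17,4,12,0,0,0, -17,4,12,0,0,0, -16.5,1.4,12,0,0,0, 0,0,20,0,0,0, 0,0,20,0,0,0, 0,0,0,0,0,0, 0,0,0,0,0,0]' && python3 goto.py .6233 -.1581 .0853 35
```

```text
time: 23.5
tcp_pos: [0.5492, -0.1371, 0.1961]
eef_rot: [0.944, -0.132, 0.299, 0.042]
force: [0.3, -0.1, -0.1]
grip_width: 0.483
grasp_force: 40.5
shift [-8.00e-01 -1.00e-01  1.35e+02] turn [-0.01 -0.13  0.03] t 23.5 tcp [ 0.5492 -0.1371  0.1961] F [ 0.3 -0.1 -0.1] grip 41.2 40.5 j [-0.33 -0.34  1.87  0.03  1.01  1.51]
```

```bash
python3 - <<'E'
from h import *
a=cam('side','s6.png');b=cam('top','t6.png')
x=manip.read_state()['tcp_pos'];d=np.array([-.552,.158,.819]); tip=np.array([.588,-.148,.1377])
def crop(c,u0,v0,w,f):
    o=np.ascontiguousarray(cv2.resize(c['frame'][v0:v0+w,u0:u0+w,::-1],None,fx=f,fy=f))
    for k,col in((.013,(0,0,255)),(.067,(0,255,0))):
        u,v=proj(c,x+d*k); cv2.circle(o,(int((u-u0+.5)*f),int((v-v0+.5)*f)),3,col,-1)
    u,v=proj(c,tip); cv2.circle(o,(int((u-u0+.5)*f),int((v-v0+.5)*f)),3,(255,0,0),-1)
    return o
p=cv2.resize(a['frame'][250:355,230:330,::-1],(200,210)); o=np.zeros((600,800,3),np.uint8)
o[:400]=np.hstack([crop(a,235,130,80,5),crop(b,300,125,80,5)]); o[390:600,:200]=p
cv2.imwrite('pics/l.png',o)
E
```

```text
(no output)
```

View pics/l.png

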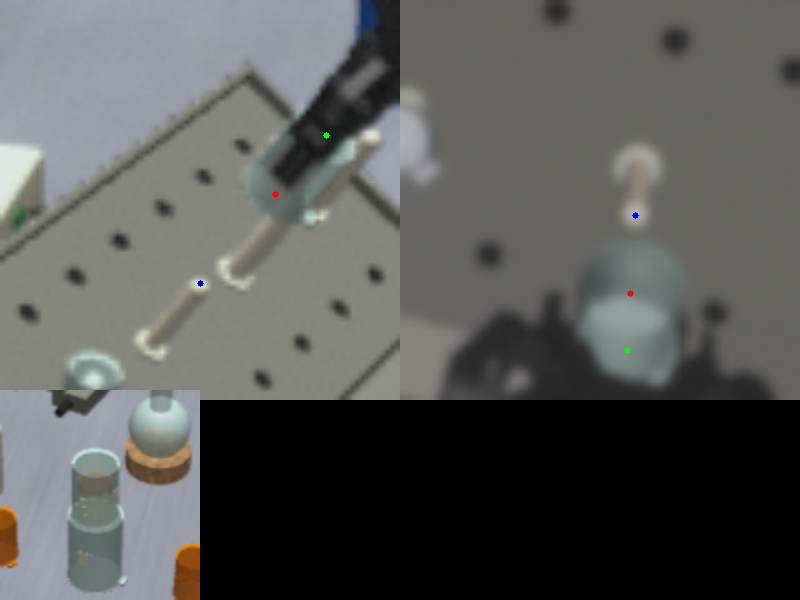

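The small beaker is held on the peg's line: mouth (red), closed end (green) and tip (blue) line up. The two lower beakers stand where they were. Lowering it.

```bash
python3 -m pendant '[0,0,20,0,0,0, 0,0,20,0,0,0, 0,0,20,0,0,0, 0,0,15,0,0,0, 0,0,15,0,0,0, 0,0,15,0,0,0, 0,0,15,0,0,0, 0,0,8,0,0,0, 0,0,0,0,0,0, 0,0,0,0,0,0]'; python3 goto.py .6233 -.1581 .0853 35
```

```text
time: 24.85
tcp_pos: [0.6195, -0.1571, 0.091]
eef_rot: [0.944, -0.132, 0.299, 0.042]
force: [-1.0, -0.4, 0.5]
grip_width: 0.487
grasp_force: 40.5
shift [-0.1 -0.1  6.9] turn [-0.01 -0.16  0.03] t 24.85 tcp [ 0.6195 -0.1571  0.091 ] F [-1.  -0.4  0.5] grip 41.6 40.5 j [-0.32 -0.02  1.81  0.03  0.75  1.51]
```

```bash
python3 -m pendant '[0,0,2,0,0,0, 0,0,2,0,0,0, 0,0,0,0,0,0]' && python3 -m pendant '[0,0,1,0,0,0, 0,0,1,0,0,0, 0,0,0,0,0,0]' && python3 -m pendant '[0,0,1,0,0,0, 0,0,0,0,0,0]'; python3 goto.py .6233 -.1581 .0853 35
```

```text
time: 25.22
tcp_pos: [0.6215, -0.1577, 0.0867]
eef_rot: [0.944, -0.132, 0.299, 0.042]
force: [-0.4, -0.0, -0.7]
grip_width: 0.485
grasp_force: 40.5
time: 25.6
tcp_pos: [0.6225, -0.158, 0.0858]
eef_rot: [0.944, -0.132, 0.299, 0.042]
force: [-8.5, 2.9, 5.2]
grip_width: 0.489
grasp_force: 41.5
time: 25.85
tcp_pos: [0.6228, -0.1581, 0.0856]
eef_rot: [0.944, -0.132, 0.298, 0.042]
force: [-18.4, 4.5, 13.8]
grip_width: 0.484
grasp_force: 42.5
shift [ 0.2 -0.1  0.5] turn [-0.01 -0.07  0.04] t 25.85 tcp [ 0.6228 -0.1581  0.0856] F [-18.4   4.5  13.8] grip 41.3 42.5 j [-0.32 -0.    1.8   0.03  0.74  1.51]
```

```bash
python3 -m pendant '[0,0,-1.2,0,0,0, 0,0,0,0,0,0, 0,0,0,0,0,0, 0,0,0,0,0,0, 0,0,0,0,0,0, 0,0,0,0,0,0]' 72 20 && python3 -m pendant '[0,0,-8,0,0,0, 0,0,-15,0,0,0, 0,0,-20,0,0,0, 0,0,-30,0,0,0, 0,0,-30,0,0,0, 0,0,-30,0,0,0, 0,0,-30,0,0,0, 0,0,0,0,0,0]' && python3 -m pendant '[0,0,-20,0,-8.75,0, 0,0,-20,0,-8.75,0, 0,0,-20,0,-8.75,0, 0,0,-15,0,-8.75,0, 0,0,0,0,0,0]' 80 40 ; python3 goto.py .475 .347 .26 0
```

```text
time: 26.6
tcp_pos: [0.6225, -0.158, 0.0854]
eef_rot: [0.944, -0.132, 0.299, 0.042]
force: [-0.4, -0.0, -0.4]
grip_width: 0.841
grasp_force: 0.0
time: 27.6
tcp_pos: [0.5328, -0.1324, 0.2223]
eef_rot: [0.943, -0.132, 0.301, 0.042]
force: [0.3, 0.2, -0.1]
grip_width: 0.84
grasp_force: 0.0
time: 28.22
tcp_pos: [0.5064, -0.125, 0.2844]
eef_rot: [0.99, -0.138, -0.001, -0.0]
force: [0.4, -0.3, -1.0]
grip_width: 0.934
grasp_force: 0.0
shift [-159.6 -445.3   24.7] turn [-0.    0.1   0.03] t 28.23 tcp [ 0.5064 -0.125   0.2844] F [ 0.4 -0.3 -1. ] grip 79.7 0.0 j [-0.31  0.04  1.23 -0.    1.87  1.54]
```

```bash
python3 -m pendant '[-10,-28,0,0,0,0, -17,-47,0,0,0,0, -17,-47,0,0,0,0, -17,-47,0,0,0,0, -17,-47,0,0,0,0, -17,-47,0,0,0,0, -17,-47,0,0,0,0, -17,-47,0,0,0,0, -17,-47,0,0,0,0, -13.5,-41,0,0,0,0]' && python3 -m pendant '[0,0,0,0,0,0, 0,0,0,0,0,0]'; python3 goto.py .475 .347 .088 0
cat > chk.py <<'E'
# bounding boxes of change since the start on the board (top view), against the expected beaker outlines
from h import *
import sys
c=cam('top'); a=cv2.imread('pics/top0.png')[:,:,::-1].astype(int); D=(np.abs(c['frame'].astype(int)-a).max(2)>14).astype(np.uint8)
d=np.array([-.552,.158,.819]); e1=np.array([.2747,.9615,0]); e2=np.cross(d,e1)
for n,tip,h,r in(('smallest',(.626,-.0445,.1262),.040,.016),('small',(.588,-.148,.1377),.054,.021),('large',(.5186,-.3573,.150),.070,.026),('largest',(.539,-.2485,.1655),.088,.031)):
    P=np.array(tip)+.003*d
    q=np.array([proj(c,P-d*k+r*(e1*np.cos(t)+e2*np.sin(t))) for k in(0,h) for t in np.linspace(0,6.28,40)])
    lo,hi=q.min(0),q.max(0); m=np.zeros_like(D); x0,y0=(lo-6).astype(int); x1,y1=(hi+7).astype(int); m[y0:y1,x0:x1]=D[y0:y1,x0:x1]
    v,u=np.nonzero(m); print(n,'hung straight',lo.round(),hi.round(),'seen',(u.min(),v.min(),u.max(),v.max(),len(u)) if len(u) else None)
E
python3 chk.py
```

```text
time: 29.48
tcp_pos: [0.4725, 0.3489, 0.2858]
eef_rot: [0.99, -0.138, 0.002, -0.001]
force: [0.3, -1.5, 0.2]
grip_width: 0.935
grasp_force: 0.0
time: 29.72
tcp_pos: [0.4731, 0.3467, 0.2861]
eef_rot: [0.99, -0.138, 0.001, 0.0]
force: [-0.5, -0.0, -0.3]
grip_width: 0.933
grasp_force: 0.0
shift [  1.3  -0.7 198.1] turn [-0.02 -0.14  0.03] t 29.73 tcp [0.4731 0.3467 0.2861] F [-0.5 -0.  -0.3] grip 79.7 0.0 j [ 0.57  0.23  1.02 -0.    1.89  2.42]
smallest hung straight [291. 141.] [307. 160.] seen (np.int64(291), np.int64(145), np.int64(307), np.int64(162), 216)
small hung straight [337. 151.] [356. 177.] seen (np.int64(336), np.int64(156), np.int64(356), np.int64(178), 349)
large hung straight [429. 172.] [459. 207.] seen None
largest hung straight [380. 158.] [412. 200.] seen None
```

Both hung beakers are seen where expected. Grasping the large one.

```bash
python3 -m pendant '[1.3,-0.5,20,0,0,0, 0,0,35,0,0,0, 0,0,35,0,0,0, 0,0,35,0,0,0, 0,0,30,0,0,0, 0,0,20,0,0,0, 0,0,15,0,0,0, 0,0,6,0,0,0, 0,0,0,0,0,0, 0,0,0,0,0,0]' && python3 goto.py .475 .347 .088 0 && python3 -m pendant '[0,0,0,0,0,0, 0,0,0,0,0,0, 0,0,0,0,0,0, 0,0,0,0,0,0, 0,0,0,0,0,0, 0,0,0,0,0,0]' 10 45; python3 goto.py .475 .347 .088 0
```

```text
time: 31.02
tcp_pos: [0.4756, 0.3475, 0.0917]
eef_rot: [0.99, -0.138, 0.002, -0.0]
force: [-1.0, -0.4, -0.2]
grip_width: 0.935
grasp_force: 0.0
shift [-0.4  0.7  3.7] turn [-0.07 -0.17  0.02] t 31.02 tcp [0.4756 0.3475 0.0917] F [-1.  -0.4 -0.2] grip 79.9 0.0 j [ 0.57  0.28  1.35 -0.    1.51  2.42]
time: 31.78
tcp_pos: [0.4754, 0.3475, 0.0912]
eef_rot: [0.99, -0.138, 0.001, -0.0]
force: [0.4, -0.7, 6.3]
grip_width: 0.586
grasp_force: 47.1
shift [-0.2  0.6  3.2] turn [-0.05 -0.14  0.03] t 31.77 tcp [0.4754 0.3475 0.0912] F [ 0.4 -0.7  6.3] grip 50.1 47.1 j [ 0.57  0.28  1.35 -0.    1.51  2.42]
```

```bash
python3 -m pendant '[0,0,-3,0,0,0, 0,0,-8,0,0,0, 0,0,-20,0,0,0, 0,0,-30,0,0,0, 0,0,-35,0,0,0, 0,0,-40,0,0,0, 0,0,-40,0,0,0, 0,0,-10,0,0,0, 0,0,0,0,0,0]' && python3 -m pendant '[7,24,0,0,0,0, 13.5,47.5,0,0,0,0, 13.5,47.5,0,0,0,0, 13.5,47.5,0,0,0,0, 13.5,47.5,0,0,0,0, 13.5,47.5,0,0,0,0, 13.5,47.5,0,0,0,0, 13.5,47.5,0,0,0,0, 13.5,47.5,0,0,0,0, 13.5,47.5,0,0,0,0]' && python3 -m pendant '[13.5,47.5,0,0,0,0, 13.5,47.5,0,0,0,0, 13.5,47.5,0,0,0,0, 13.5,47.5,0,0,0,0, 7,24,0,0,0,0, 0,0,0,0,0,0, 0,0,0,0,0,0]' && python3 goto.py .4744 -.3447 .2155 0
```

```text
time: 32.9
tcp_pos: [0.4748, 0.3474, 0.2762]
eef_rot: [0.99, -0.138, 0.001, 0.0]
force: [0.3, 0.7, -0.3]
grip_width: 0.589
grasp_force: 46.8
time: 34.15
tcp_pos: [0.4737, -0.1234, 0.2744]
eef_rot: [0.99, -0.138, -0.001, -0.0]
force: [0.2, 0.3, -0.5]
grip_width: 0.585
grasp_force: 46.8
time: 35.02
tcp_pos: [0.4744, -0.3437, 0.2756]
eef_rot: [0.99, -0.138, -0.0, -0.001]
force: [-0.2, 0.5, -0.1]
grip_width: 0.588
grasp_force: 46.8
shift [ 0.3  1.  60.1] turn [-0.07  0.02  0.05] t 35.02 tcp [ 0.4744 -0.3437  0.2756] F [-0.2  0.5 -0.1] grip 50.2 46.8 j [-0.69  0.23  1.05  0.    1.87  1.16]
```

```bash
python3 -m pendant '[0,0,0,0,8.75,0, 0,0,0,0,8.75,0, 0,0,0,0,8.75,0, 0,0,0,0,8.75,0, 0,0,0,0,0,0, 0,0,0,0,0,0]'; python3 goto.py .4744 -.3447 .2155 35
```

```text
time: 35.78
tcp_pos: [0.4751, -0.3443, 0.2785]
eef_rot: [0.944, -0.131, 0.299, 0.042]
force: [0.2, 0.1, -0.2]
grip_width: 0.592
grasp_force: 46.9
shift [-36.7   0.5  51.2] turn [ 0.01 -0.09  0.1 ] t 35.77 tcp [ 0.4751 -0.3443  0.2785] F [ 0.2  0.1 -0.2] grip 50.6 46.9 j [-0.86 -0.26  1.63  0.34  1.25  0.96]
```

```bash
python3 -m pendant '[-12,0.5,15,0,0,0, -12,0,15,0,0,0, -12.7,0,15,0,0,0, 0,0,6,0,0,0, 0,0,0,0,0,0, 0,0,0,0,0,0]'; python3 goto.py .5538 -.3674 .0978 35
```

```text
time: 36.52
tcp_pos: [0.4741, -0.3451, 0.2152]
eef_rot: [0.944, -0.132, 0.299, 0.042]
force: [0.1, 0.3, 0.2]
grip_width: 0.588
grasp_force: 46.9
shift [  0.   -0.5 143.7] turn [ 0.02 -0.17  0.05] t 36.52 tcp [ 0.4741 -0.3451  0.2152] F [0.1 0.3 0.2] grip 50.3 46.9 j [-0.87 -0.24  1.75  0.36  1.13  0.91]
```

```bash
python3 -m pendant '[0,-0.4,20,0,0,0, 0,0,20,0,0,0, 0,0,20,0,0,0, 0,0,20,0,0,0, 0,0,18,0,0,0, 0,0,15,0,0,0, 0,0,15,0,0,0, 0,0,8,0,0,0, 0,0,0,0,0,0, 0,0,0,0,0,0]'; python3 goto.py .5538 -.3674 .0978 35
```

```text
time: 37.78
tcp_pos: [0.5492, -0.3661, 0.1036]
eef_rot: [0.944, -0.132, 0.299, 0.042]
force: [0.2, -0.6, 0.2]
grip_width: 0.589
grasp_force: 46.9
shift [ 0.6 -0.   7.5] turn [ 0.01 -0.14  0.04] t 37.77 tcp [ 0.5492 -0.3661  0.1036] F [ 0.2 -0.6  0.2] grip 50.3 46.9 j [-0.78  0.06  1.7   0.37  0.87  0.9 ]
```

```bash
python3 -m pendant '[0.5,0,2,0,0,0, 0,0,2,0,0,0, 0,0,0,0,0,0]' && python3 -m pendant '[0,0,1.5,0,0,0, 0,0,0,0,0,0]' && python3 -m pendant '[0,0,1,0,0,0, 0,0,0,0,0,0]';  python3 goto.py .5538 -.3674 .0978 35
```

```text
time: 38.15
tcp_pos: [0.5517, -0.3666, 0.0998]
eef_rot: [0.944, -0.132, 0.299, 0.042]
force: [-0.3, -0.3, -1.0]
grip_width: 0.589
grasp_force: 46.9
time: 38.4
tcp_pos: [0.5524, -0.3669, 0.0992]
eef_rot: [0.944, -0.132, 0.299, 0.042]
force: [-5.6, 1.8, 4.3]
grip_width: 0.588
grasp_force: 47.7
time: 38.65
tcp_pos: [0.5526, -0.367, 0.099]
eef_rot: [0.944, -0.132, 0.298, 0.042]
force: [-15.3, 6.9, 9.3]
grip_width: 0.593
grasp_force: 48.7
shift [0.4 0.  1.7] turn [-0.02 -0.08  0.06] t 38.65 tcp [ 0.5526 -0.367   0.099 ] F [-15.3   6.9   9.3] grip 50.7 48.7 j [-0.77  0.07  1.69  0.37  0.86  0.91]
```

```bash
python3 -m pendant '[0,0,-1.2,0,0,0, 0,0,0,0,0,0, 0,0,0,0,0,0, 0,0,0,0,0,0, 0,0,0,0,0,0, 0,0,0,0,0,0]' 82 20 && python3 -m pendant '[0,0,-8,0,0,0, 0,0,-15,0,0,0, 0,0,-20,0,0,0, 0,0,-30,0,0,0, 0,0,-30,0,0,0, 0,0,-30,0,0,0, 0,0,-20,0,0,0, 0,0,0,0,0,0]' && python3 -m pendant '[0,0,-15,0,-8.75,0, 0,0,-15,0,-8.75,0, 0,0,-15,0,-8.75,0, 0,0,-10,0,-8.75,0, 0,0,0,0,0,0]' 85 40 ; python3 goto.py .475 .3475 .27 0; python3 chk.py
```

```text
time: 39.4
tcp_pos: [0.5524, -0.3669, 0.0988]
eef_rot: [0.944, -0.132, 0.299, 0.042]
force: [0.1, -0.2, -0.2]
grip_width: 0.96
grasp_force: 0.0
time: 40.4
tcp_pos: [0.4676, -0.3433, 0.227]
eef_rot: [0.944, -0.132, 0.3, 0.043]
force: [0.0, -0.4, 0.2]
grip_width: 0.957
grasp_force: 0.0
time: 41.02
tcp_pos: [0.4489, -0.337, 0.2716]
eef_rot: [0.991, -0.137, -0.0, -0.001]
force: [0.5, 0.3, -0.5]
grip_width: 0.995
grasp_force: 0.0
shift [-161.4 -665.7    2.6] turn [-0.08  0.05  0.13] t 41.02 tcp [ 0.4489 -0.337   0.2716] F [ 0.5  0.3 -0.5] grip 85.0 0.0 j [-0.71  0.15  1.14  0.    1.85  1.14]
smallest hung straight [291. 141.] [307. 160.] seen (np.int64(291), np.int64(145), np.int64(307), np.int64(162), 213)
small hung straight [337. 151.] [356. 177.] seen (np.int64(336), np.int64(156), np.int64(356), np.int64(178), 350)
large hung straight [429. 172.] [459. 207.] seen (np.int64(427), np.int64(179), np.int64(464), np.int64(212), 795)
largest hung straight [380. 158.] [412. 200.] seen None
```

```bash
python3 -m pendant '[-6,-24,0,0,0,0, -11.5,-47.5,0,0,0,0, -11.5,-47.5,0,0,0,0, -11.5,-47.5,0,0,0,0, -11.5,-47.5,0,0,0,0, -11.5,-47.5,0,0,0,0, -11.5,-47.5,0,0,0,0, -11.5,-47.5,0,0,0,0, -11.5,-47.5,0,0,0,0, -11.5,-47.5,0,0,0,0]' && python3 -m pendant '[-11.5,-47.5,0,0,0,0, -11.5,-47.5,0,0,0,0, -11.5,-47.5,0,0,0,0, -11.5,-47.5,0,0,0,0, -6,-24,0,0,0,0, 0,0,0,0,0,0, 0,0,0,0,0,0]' && python3 goto.py .475 .3475 .018 0
python3 - <<'E'
from h import *
c=cam('side'); b=cam('top')
# glass outline of the remaining beaker in the side view: change between pile picture and background is not available, so edge columns by gradient at mid-height
g=cv2.cvtColor(c['frame'],cv2.COLOR_RGB2GRAY).astype(float)
for v in(322,328,334):
    dx=np.abs(np.gradient(cv2.GaussianBlur(g,(3,3),0)[v])); print(v,[u for u in range(255,300) if dx[u]>4 and dx[u]==dx[u-2:u+3].max()])
for v in(322,328,334): print('model mid',proj(c,(.4745,.347,.044)))
E
```

```text
time: 42.32
tcp_pos: [0.4649, 0.1286, 0.2734]
eef_rot: [0.99, -0.139, 0.002, -0.001]
force: [0.5, -0.6, 0.2]
grip_width: 0.996
grasp_force: 0.0
time: 43.2
tcp_pos: [0.4742, 0.3463, 0.2738]
eef_rot: [0.99, -0.139, 0.001, -0.0]
force: [0.1, -1.2, -0.2]
grip_width: 0.999
grasp_force: 0.0
shift [-2.000e-01 -1.100e+00  2.558e+02] turn [-0.05 -0.14 -0.01] t 43.2 tcp [0.4742 0.3463 0.2738] F [ 0.1 -1.2 -0.2] grip 85.3 0.0 j [ 0.57  0.23  1.05 -0.    1.86  2.42]
322 [264, 291]
328 [263, 291]
334 [264, 268, 290]
model mid (np.float64(277.1026412279228), np.float64(326.88914249881327))
model mid (np.float64(277.1026412279228), np.float64(326.88914249881327))
model mid (np.float64(277.1026412279228), np.float64(326.88914249881327))
```

The largest beaker is still in place: edges at columns 264 and 291, midpoint 277, which matches the model. Descending.

```bash
python3 -m pendant '[0,-1,20,0,0,0, 0,0,40,0,0,0, 0,0,45,0,0,0, 0,0,45,0,0,0, 0,0,35,0,0,0, 0,0,30,0,0,0, 0,0,20,0,0,0, 0,0,12,0,0,0, 0,0,6,0,0,0, 0,0,0,0,0,0]' && python3 -m pendant '[0,0,0,0,0,0]' && python3 goto.py .475 .3475 .018 0
```

```text
time: 44.55
tcp_pos: [0.4753, 0.3483, 0.021]
eef_rot: [0.99, -0.138, 0.001, -0.0]
force: [0.3, -0.9, 0.4]
grip_width: 0.995
grasp_force: 0.0
time: 44.68
tcp_pos: [0.4756, 0.3486, 0.0216]
eef_rot: [0.99, -0.138, 0.002, -0.0]
force: [-0.0, 1.1, -0.3]
grip_width: 0.99
grasp_force: 0.0
shift [-0.3  1.2  3.6] turn [-0.07 -0.17  0.03] t 44.67 tcp [0.4756 0.3486 0.0216] F [-0.   1.1 -0.3] grip 84.5 0.0 j [ 0.57  0.35  1.41 -0.    1.38  2.42]
```

```bash
python3 -m pendant '[0,0,0,0,0,0, 0,0,0,0,0,0, 0,0,0,0,0,0, 0,0,0,0,0,0, 0,0,0,0,0,0, 0,0,0,0,0,0]' 20 55 && python3 goto.py .475 .3475 .018 0 && python3 -m pendant '[0,0,-3,0,0,0, 0,0,-8,0,0,0, 0,0,-20,0,0,0, 0,0,-35,0,0,0, 0,0,-45,0,0,0, 0,0,-50,0,0,0, 0,0,-50,0,0,0, 0,0,-40,0,0,0, 0,0,-15,0,0,0, 0,0,0,0,0,0]' && python3 goto.py .475 -.23 .29 0
```

```text
time: 45.42
tcp_pos: [0.4759, 0.3486, 0.0219]
eef_rot: [0.99, -0.138, 0.002, -0.001]
force: [-0.3, -1.2, 6.4]
grip_width: 0.719
grasp_force: 60.1
shift [-0.5  1.3  3.8] turn [-0.09 -0.2   0.03] t 45.42 tcp [0.4759 0.3486 0.0219] F [-0.3 -1.2  6.4] grip 61.4 60.1 j [ 0.57  0.35  1.41 -0.    1.38  2.42]
time: 46.68
tcp_pos: [0.4747, 0.3484, 0.2872]
eef_rot: [0.99, -0.138, 0.001, -0.0]
force: [-0.0, 0.0, -0.9]
grip_width: 0.716
grasp_force: 59.7
shift [158.8 556.2  -2.9] turn [-0.06 -0.15  0.03] t 46.67 tcp [0.4747 0.3484 0.2872] F [-0.   0.  -0.9] grip 61.1 59.7 j [ 0.57  0.24  1.02 -0.    1.89  2.42]
```

```bash
python3 -m pendant '[7,24,0,0,0,0, 13.5,47.5,0,0,0,0, 13.5,47.5,0,0,0,0, 13.5,47.5,0,0,0,0, 13.5,47.5,0,0,0,0, 13.5,47.5,0,0,0,0, 13.5,47.5,0,0,0,0, 13.5,47.5,0,0,0,0, 13.5,47.5,0,0,0,0, 13.5,47.5,0,0,0,0]' && python3 -m pendant '[13.5,47.5,0,0,0,0, 13.5,47.5,0,0,0,0, 3.5,10,0,0,0,0, 0,0,0,0,0,0, 0,0,0,0,8.75,0, 0,0,0,0,8.75,0, 0,0,0,0,8.75,0, 0,0,0,0,8.75,0, 0,0,0,0,0,0, 0,0,0,0,0,0]' && python3 goto.py .5004 -.2374 .2228 35
```

```text
time: 47.92
tcp_pos: [0.4735, -0.1224, 0.2843]
eef_rot: [0.99, -0.138, -0.001, -0.0]
force: [1.1, 1.2, -0.0]
grip_width: 0.719
grasp_force: 59.8
time: 49.18
tcp_pos: [0.4755, -0.2298, 0.2881]
eef_rot: [0.944, -0.131, 0.298, 0.042]
force: [0.7, 0.2, -1.1]
grip_width: 0.718
grasp_force: 59.9
shift [-16.2   0.5  68.4] turn [-0.04 -0.08  0.09] t 49.17 tcp [ 0.4755 -0.2298  0.2881] F [ 0.7  0.2 -1.1] grip 61.3 59.9 j [-0.65 -0.47  1.77  0.22  1.26  1.2 ]
```

```bash
python3 -m pendant '[-8,0.5,22,0,0,0, -8.2,0,22,0,0,0, 0,0,22,0,0,0, 0,0,0,0,0,0, 0,0,0,0,0,0]' && python3 goto.py .5738 -.2585 .1139 35
```

```text
time: 49.8
tcp_pos: [0.4993, -0.2377, 0.2251]
eef_rot: [0.944, -0.132, 0.299, 0.042]
force: [-0.1, 0.4, 0.2]
grip_width: 0.712
grasp_force: 59.9
shift [ -0.7  -0.4 135.4] turn [-0.02 -0.14  0.07] t 49.8 tcp [ 0.4993 -0.2377  0.2251] F [-0.1  0.4  0.2] grip 60.8 59.9 j [-0.62 -0.39  1.84  0.22  1.11  1.18]
```

```bash
python3 -m pendant '[-0.5,-0.4,20,0,0,0, 0,0,20,0,0,0, 0,0,20,0,0,0, 0,0,18,0,0,0, 0,0,16,0,0,0, 0,0,15,0,0,0, 0,0,12,0,0,0, 0,0,6,0,0,0, 0,0,0,0,0,0, 0,0,0,0,0,0]'; python3 goto.py .5738 -.2585 .1139 35
```

```text
time: 51.05
tcp_pos: [0.5687, -0.2573, 0.1201]
eef_rot: [0.944, -0.132, 0.299, 0.042]
force: [-0.3, -0.3, -0.7]
grip_width: 0.715
grasp_force: 59.9
shift [ 0.8 -0.3  8.1] turn [-0.   -0.15  0.03] t 51.05 tcp [ 0.5687 -0.2573  0.1201] F [-0.3 -0.3 -0.7] grip 61.1 59.9 j [-0.57 -0.09  1.81  0.22  0.84  1.18]
```

```bash
python3 -m pendant '[0.5,0,2,0,0,0, 0,0,2,0,0,0, 0,0,0,0,0,0]' && python3 -m pendant '[0,0,1.5,0,0,0, 0,0,0,0,0,0]' && python3 -m pendant '[0,0,1,0,0,0, 0,0,0,0,0,0]';  python3 goto.py .5738 -.2585 .1139 35
```

```text
time: 51.42
tcp_pos: [0.5711, -0.2579, 0.1163]
eef_rot: [0.944, -0.132, 0.299, 0.042]
force: [0.2, -0.5, -1.1]
grip_width: 0.711
grasp_force: 59.9
time: 51.68
tcp_pos: [0.5719, -0.2582, 0.1151]
eef_rot: [0.944, -0.132, 0.299, 0.042]
force: [-0.3, 0.3, -1.5]
grip_width: 0.715
grasp_force: 59.9
time: 51.92
tcp_pos: [0.5725, -0.2584, 0.1147]
eef_rot: [0.944, -0.132, 0.299, 0.042]
force: [-3.6, 1.9, 2.5]
grip_width: 0.714
grasp_force: 60.5
shift [ 0.6 -0.2  1.4] turn [-0.01 -0.1   0.03] t 51.92 tcp [ 0.5725 -0.2584  0.1147] F [-3.6  1.9  2.5] grip 61.0 60.5 j [-0.57 -0.07  1.8   0.22  0.83  1.18]
```

Contact with the peg again. Releasing, backing off, then checking.

```bash
python3 -m pendant '[0,0,0,0,0,0, 0,0,0,0,0,0, 0,0,0,0,0,0, 0,0,0,0,0,0, 0,0,0,0,0,0, 0,0,0,0,0,0]' 84 20 && python3 -m pendant '[0,0,-8,0,0,0, 0,0,-15,0,0,0, 0,0,-20,0,0,0, 0,0,-30,0,0,0, 0,0,-30,0,0,0, 0,0,-30,0,0,0, 0,0,-20,0,0,0, 0,0,0,0,0,0]' && python3 -m pendant '[0,0,-20,0,-8.75,0, 0,0,-20,0,-8.75,0, 0,0,-15,0,-8.75,0, -20,0,-10,0,-8.75,0, -30,0,0,0,0,0, 0,0,0,0,0,0, 0,0,0,0,0,0]' ; python3 chk.py
python3 - <<'E'
from h import *
a=cam('side','s9.png');b=cam('top','t9.png')
cv2.imwrite('pics/z.png',np.hstack([cv2.resize(a['frame'][140:310,205:345,::-1],(400,486)),cv2.resize(b['frame'][90:260,220:360+0,::-1],(10,486)),cv2.resize(b['frame'][110:260,260:480,::-1],(390,486))]))
E
```

```text
time: 52.68
tcp_pos: [0.5725, -0.2583, 0.1144]
eef_rot: [0.944, -0.132, 0.299, 0.042]
force: [0.5, 0.8, -0.7]
grip_width: 0.986
grasp_force: 0.0
time: 53.68
tcp_pos: [0.488, -0.2346, 0.242]
eef_rot: [0.944, -0.132, 0.3, 0.043]
force: [0.7, -0.6, 0.1]
grip_width: 0.986
grasp_force: 0.0
time: 54.55
tcp_pos: [0.4149, -0.2133, 0.2944]
eef_rot: [0.99, -0.138, 0.001, 0.0]
force: [-0.4, -0.5, -0.1]
grip_width: 0.985
grasp_force: 0.0
smallest hung straight [291. 141.] [307. 160.] seen (np.int64(291), np.int64(145), np.int64(307), np.int64(162), 218)
small hung straight [337. 151.] [356. 177.] seen (np.int64(336), np.int64(156), np.int64(356), np.int64(178), 352)
large hung straight [429. 172.] [459. 207.] seen (np.int64(423), np.int64(172), np.int64(464), np.int64(212), 1312)
largest hung straight [380. 158.] [412. 200.] seen (np.int64(378), np.int64(166), np.int64(417), np.int64(206), 1011)
```

View pics/z.png

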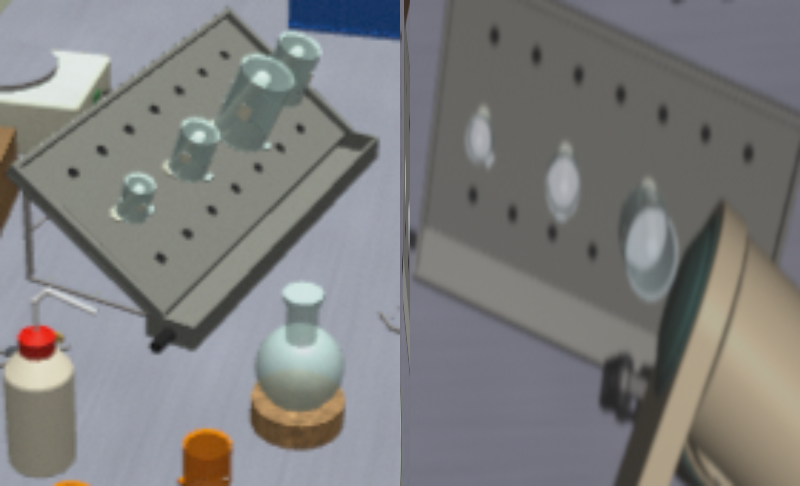

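All four beakers hang on their pegs (side crop (138,195), (195,148), (255,100), (297,70)). The flask is untouched and the arm is clear.

```bash
python3 -c "
from rig import manip
print(manip.job_done())"
```

```text
the job is handed in; nothing more can be done
None
```

All four beakers hang on their own pegs by size, the flask stayed where it was in its cork ring, and I handed the job in at about 55 s of the 109 s allowed; the hand-in returned no verdict.

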